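# Set the pull-to-unlock thickness dial of a clay sheeter

## Task

Set the clay sheeter's thickness dial to the red marker: pull the dial up to unlock it, turn its pointer to the red marker, feel with light pressure for the locking hole there and push the dial fully home. The pin and its plate are soft metal, so never force the dial, whether turning or pushing. Leave everything else where it is, and let go at the end.

Things in the scene. Friction and masses are not known exactly. Their poses are not given: they have to be found in the camera images.
- sheeter: grey tabletop clay sheeter (two steel rollers, crank), bolted down, base 140 x 250 mm. Origin on the table under the dial's upright axis; z up, its -x is the pointer's parking direction, its rollers lie along +y. Index plate under the skirt (top 92 mm above the origin): a wide parking slot, where the dial starts with little play, and one snug hole (1.2 mm play each way) near each marker
- dial: black dial on top of the grey gearbox: a round skirt (68 mm across, top 10.5 mm above the origin) carries an upright grip bar 54 mm long (along the dial's x), 14 mm thick (along its y), from the skirt to 46 mm above the origin. Origin on the turning axis at the skirt's underside (92 mm above the table when home); a white line on its -x half is the pointer
- dial_grip (a point): point on the dial's axis 34 mm above the dial's origin, 12 mm under the top of the grip bar; its axes are the dial's (x along the bar, pointer towards -x)
- dial_pointer (a point): point 44 mm from the axis in the pointer's direction, moving with the dial; straight above the marker when the pointer is at it
- dial_turn (a joint): turn of the dial in rad, 0 with the pointer towards the sheeter's -x, growing counter-clockwise from above, stops at -1.45 and 1.45; stays where it is left (friction 0.04 N m). At the edge of a hole the pin's round end sinks in only part way and jams if pressed: ease up, turn on 0.01 to 0.02 rad and press lightly again
- dial_pull (a joint): lift of the dial in m: 0 fully home, 0.014 fully out; slides with 3 N of friction both ways and stays where left. A 6 mm round-ended brass pin under the skirt, about below the pointer, 29 mm from the axis, reaches 7 mm into the plate: the dial turns only when lifted 8 mm or more, and off a hole it stops 6 to 7 mm above home. Over 30 N between pin and plate damages them; 2 to 5 N is enough to feel
- red_marker: red stud, 11 mm across, 6 mm high, fixed at the rim of the dial's plate, 44 mm from the axis, 0.96 rad to one side of the parking direction (either side). Origin at the centre of its foot. When the pin is over the hole here, the pointer may stand up to 0.35 rad to either side of the marker (the pin sits loosely registered under the dial): the place must be felt
- blue_marker: the same in blue, 0.96 rad to the other side; not wanted now
- water_cup: white cup, 69 mm across, 73 mm high, origin at the centre of its foot; bystander
- clay_carton: open red carton of clay, 51 x 121 x 34 mm, origin at the centre of its underside; bystander
- scraper: long yellow scraper, 204 x 30 x 6 mm, origin at the centre of its underside; bystander

How it is judged:
By the outcome, as a careful person would: the job done as asked, in the order asked, and still so for the second after the job is handed in, with the robot touching nothing.
It also fails if it takes over 58 s, if anything falls off the work surface, if the arm or the gripper's body presses on something with over 40 N, if the wrist force passes 120 N, or if a joint passes its speed limit or range.

## Robot

A 6-joint arm with a two-finger parallel gripper is mounted at the origin on a cart in front of the work surface, level with it; the furniture and walls round the work are solid. World frame = base frame: x ahead of the robot, y to its left, z up, the work surface at z = 0. Lengths are in m, angles in rad, forces in N, time in s.
With the tool pointing down it reaches from about 0.15 to 0.775 m from the base axis. Payload 6.1 kg.
Tool frame: the origin (TCP) lies at the very end of the fingers, on their centre line; the grasp point (between the pads) lies 19 mm behind it; x points along the fingers, z is the direction in which the jaws open and shut, and the axes are right-handed (so a half turn about x gives the same grasp; the last joint's range is limited). The gripper opens to 85 mm and grips with 20 to 120 N. Pads are 22 mm wide; open, the fingers measure 114 mm over their backs; the gripper's body (76 mm by 85 mm) begins 54 mm behind the grasp point. The pads swing forward as they close: fully open they stand 13 mm farther back than shut.
Start: joints at [-1.147, 0.126, -0.04, 1.405, 0, 1.571], TCP at [0.216, -0.479, 0.231] pointing down, gripper open.
Joint ranges: [-2.72, 2.72], [-0.95, 1.95], [-1.27, 1.35], [-1.78, 2.02], [-1.46, 1.47], [-3.14, 3.14]. Speed limits (rad/s): [2.39, 2.39, 3.01, 3.14, 3.14, 3.14].

## Interface

Orientations are given as a rotation vector (axis times angle).
In Python, from rig import state, capture, finish_job gives the robot as it stands.
- The arm moves only by the shell command python3 -m crank 'ROWS' [FORCE]. ROWS is text: rows parted by semicolons, each of 5 numbers parted by spaces: the shift along the tool's x, y, z in cm, then the turn about the tool's x in rad, then the opening, from 0 (shut) to 1 (fully open). A call has 1 to 8 rows; each row shifts and turns the commanded pose from where the row before left it, along the tool's axes as they then stand; what a row does not reach is not made up. A row lasts 1/8 s, in which the tool goes at most 62.5 mm and 10.7 degrees, less where a joint would pass 70% of its speed; a pose out of reach is approached as far as the arm can. A call with a gripper value outside its range is refused whole. The fingers move at their own pace and stop on an object; FORCE is the grip in N (left out, the last holds). Time passes only in rows, so rows that do not move let the fingers close. It gives the time, the measured TCP pose, the force and the opening at its end, in the units of the state.
- state(): the state, without advancing time (a new reading comes with each control period).
- capture(name): name is "scene" or "top" or "wrist"; returns a dict with "image" (384x512x3 uint8, red, green, blue), "fx", "fy", "cx", "cy" (pixels), "world_from_camera" (4x4, takes a point from camera to world coordinates). Camera axes: x right, y down, z forward; pixel columns grow to the right and rows downward; lengths in m; the calibration is good to about 2 mm. The wrist camera is an equidistant fisheye: a pixel r from the principal point sees the ray r / f radians off the axis. A picture is of the moment at which its call begins. There is no depth.
- finish_job(): hands the job in, once; it reports no verdict.
The state is a dict: "time_s": time; "q": joint angles; "qvel": joint speeds; "effort": joint torques, N m; "position": TCP position; "tcp_rot": TCP orientation; "wrist_force": force on the tool from outside, world axes, zero at the start; "ft_torque": the same for the moment, N m; "width": opening from 0.0 (shut) to 1.0 (fully open).
Only numpy, scipy, OpenCV 4.12 (cv2) and the standard library are available. Lean on these libraries where they do the work, as an engineer would, in place of code of your own. Each camera call takes 0.05 s, during which the arm holds its last target.

## Working session

There is one attempt and no reset: what is moved stays moved. The work goes in short steps, Python scripts to look and compute and a shell command to move; the robot and the scene stay as the last step left them, time stands still between calls to the robot, and variables do not carry over. Pictures are saved under pics/ and viewed, and the job is handed in when it is done.

```bash
ls; mkdir -p pics; python3 - <<'E'
from rig import state,capture
import cv2
s=state();print(s)
for n in("scene","top","wrist"):
    c=capture(n);cv2.imwrite(f"pics/{n}0.png",c["image"][:,:,::-1]);print(n,c["fx"],c["fy"],c["cx"],c["cy"],c["world_from_camera"])
E
```

```text
pics
{'time_s': 0.0, 'q': array([-1.14700095e+00,  1.26361941e-01, -4.06065918e-02,  1.40542263e+00,
        1.91060023e-05,  1.57080453e+00]), 'qvel': array([-0.0009295 ,  0.00199282, -0.00126424,  0.00037366,  0.00070685,
       -0.00187801]), 'effort': array([ 1.54406989e-04, -4.35918653e+01,  3.52920628e+01,  1.73145410e-02,
       -8.23417759e-05, -6.48557304e-06]), 'position': array([ 0.21572487, -0.47817136,  0.23053861]), 'tcp_rot': array([ 0.89252252,  1.38174721, -0.89107389]), 'wrist_force': array([ 0.77877395,  0.11105571, -0.44686777]), 'ft_torque': array([ 0.04514553, -0.02259474, -0.02587669]), 'width': 0.9993387321203977}
scene 351.0206026300721 351.0206026300721 254.59150117950787 194.67608495159772 [[-0.91232305 -0.17785758  0.36882696  0.19003064]
 [-0.40935779  0.41736273 -0.81131655  0.95959346]
 [-0.00963583 -0.89116498 -0.45357703  0.52680193]
 [ 0.          0.          0.          1.        ]]
top 371.93853671676413 371.93853671676413 257.4079768313996 188.79634398867668 [[-0.02556967 -0.98397699  0.17645247  0.41474385]
 [-0.99895383  0.03184439  0.03282032  0.17460917]
 [-0.03791346 -0.17542867 -0.98376184  0.9874031 ]
 [ 0.          0.          0.          1.        ]]
wrist 297.3186396354542 297.3186396354542 252.74047365044035 195.1800713542344 [[ 4.09891329e-01 -8.70941540e-01 -2.71016479e-01  2.86657359e-01]
 [-9.12134362e-01 -3.91358411e-01 -1.21858527e-01 -4.47836593e-01]
 [ 6.70742975e-05  2.97152197e-01 -9.54830125e-01  3.74556565e-01]
 [ 0.00000000e+00  0.00000000e+00  0.00000000e+00  1.00000000e+00]]
```

View pics/top0.png

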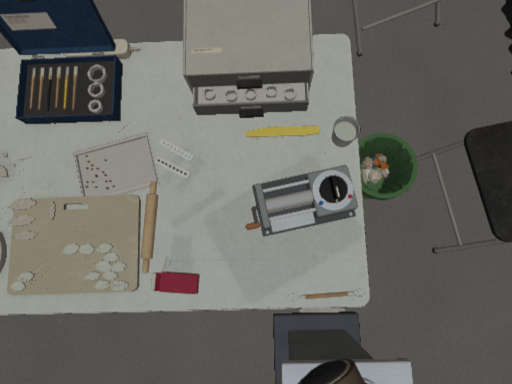

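View pics/scene0.png

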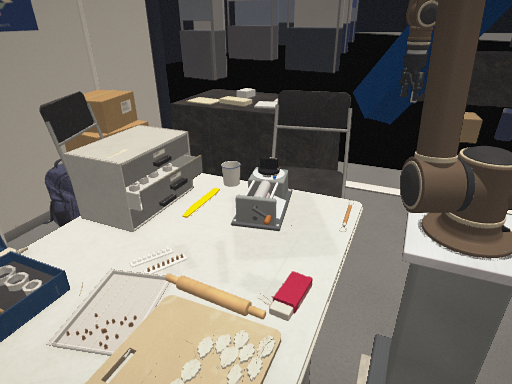

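```bash
python3 - <<'E'
import cv2
i=cv2.imread("pics/top0.png");print(i.shape)
cv2.imwrite("pics/top0z.png",cv2.resize(i[90:300,150:400],None,fx=3,fy=2.8,interpolation=cv2.INTER_CUBIC)[:590])
E
```

```text
(384, 512, 3)
```

```bash
python3 - <<'E'
import cv2
i=cv2.imread("pics/top0.png")
cv2.imwrite("pics/top0y.png",cv2.resize(i[150:240,240:365],None,fx=6,fy=6,interpolation=cv2.INTER_CUBIC))
E
```

```text
(no output)
```

View pics/top0y.png

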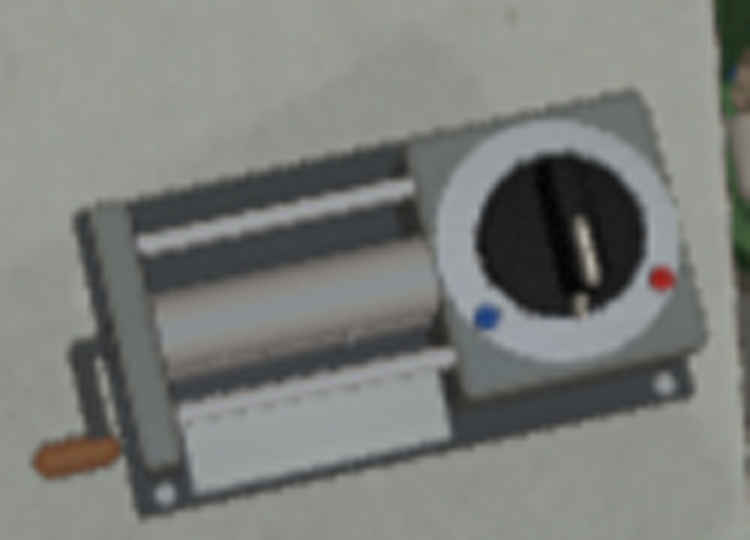

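View pics/wrist0.png

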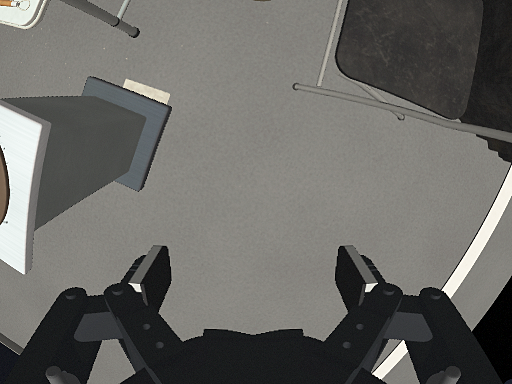

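```bash
cat > h.py <<'E'
import numpy as np, cv2
from rig import state,capture
from scipy.spatial.transform import Rotation as R
def ray(c,u,v):
    T=c["world_from_camera"]; x=(u-c["cx"])/c["fx"]; y=(v-c["cy"])/c["fy"]
    if c.get("fish"):
        r=np.hypot(x,y); s=np.sin(r)/r if r>1e-9 else 1; d=np.array([x*s,y*s,np.cos(r)])
    else: d=np.array([x,y,1.])
    return T[:3,3],T[:3,:3]@d
def onz(c,u,v,z):
    o,d=ray(c,u,v); return o+d*(z-o[2])/d[2]
def cap(n):
    c=capture(n); c["fish"]=n=="wrist"; return c
def blobs(img,kind,minA=4):
    h=cv2.cvtColor(img,cv2.COLOR_RGB2HSV)
    H,S,V=h[...,0],h[...,1],h[...,2]
    m={"red":((H<8)|(H>172))&(S>140)&(V>70),"blue":(H>100)&(H<130)&(S>110)&(V>60)}[kind].astype(np.uint8)
    n,l,st,ce=cv2.connectedComponentsWithStats(m)
    return [(ce[k],int(st[k,4])) for k in range(1,n) if st[k,4]>=minA]
def tool():
    s=state(); M=R.from_rotvec(s["tcp_rot"]).as_matrix(); return s,M
E
python3 - <<'E'
from h import *
s,M=tool();print(M.round(3))
c=cap("top")
P={}
for k in("red","blue"):
    for ce,a in blobs(c["image"],k):
        if 240<ce[0]<365 and 150<ce[1]<240: P[k]=onz(c,*ce,0.096);print(k,ce,a,P[k])
r,b=P["red"][:2],P["blue"][:2]
m=(r+b)/2;d=(r-b);L=np.linalg.norm(d);print("dist",L,"expect",2*.044*np.sin(.96))
n=np.array([-d[1],d[0]])/L
if n[0]<0:n=-n
cen=m+n*.044*np.cos(.96);print("axis",cen,"+x yaw",np.arctan2(n[1],n[0]))
for u,v,z in((333.7,189.3,.1025),(333,190,.092)):print(onz(c,u,v,z))
c=cap("scene");i=c["image"][140:230,225:315];cv2.imwrite("pics/sc1.png",cv2.resize(i[...,::-1],None,fx=6,fy=6,interpolation=cv2.INTER_CUBIC))
for k in("red","blue"):print(k,blobs(c["image"],k,2)[:8])
E
```

```text
[[-0.     0.912  0.411]
 [ 0.001  0.411 -0.912]
 [-1.    -0.    -0.001]]
red [349.875 196.125] 8 [ 0.54953727 -0.01759881  0.096     ]
blue [320.5 202.5] 12 [0.53625754 0.05345537 0.096     ]
dist 0.07228448903747775 expect 0.07208885801048784
axis [0.56770278 0.0225643 ] +x yaw 0.1847641416370269
[0.56631341 0.02110635 0.1025    ]
[0.56644382 0.02107648 0.092     ]
red [(array([279. , 167.5]), 2), (array([293.12182741, 289.58121827]), 788)]
blue [(array([18.04638619, 16.02912621]), 927), (array([354. ,   1.5]), 2), (array([507.09090909,   6.72727273]), 11), (array([354.5,   6. ]), 2), (array([491.5,   9.5]), 2), (array([489.89655172,  22.52873563]), 87), (array([491.5,  17.5]), 2), (array([483.        ,  20.33333333]), 3)]
```

View pics/sc1.png

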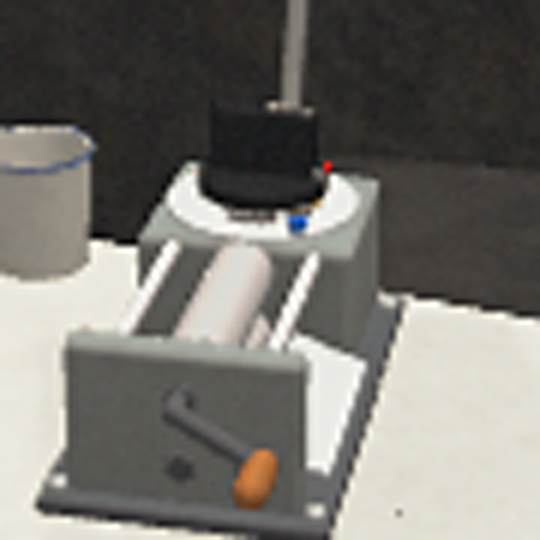

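```bash
python3 -m crank '0 4 -2.4 0 1;0 5.5 -3.3 0 1;0 5.5 -3.3 0 1;0 5.5 -3.3 0 1;0 5.5 -3.3 0 1;0 5.5 -3.3 0 1;0 5 -3 0 1;0 3 -1.8 0 1'
```

```text
time_s: 1.25
position: [0.4748, -0.1045, 0.2312]
tcp_rot: [0.89, 1.381, -0.89]
wrist_force: [-0.0, -0.6, -0.2]
width: 0.999
```

```bash
python3 -m crank '0 0 0 0 1;0 0 0 0.12 1;0 0 0 0.12 1;0 0 0 0 1'; python3 - <<'E'
from h import *
s,M=tool();print(s["q"],s["position"],M.round(3),s["wrist_force"])
c=cap("wrist");cv2.imwrite("pics/w1.png",c["image"][:,:,::-1])
E
```

```text
time_s: 1.75
position: [0.4733, -0.1076, 0.2313]
tcp_rot: [1.072, 1.291, -1.073]
wrist_force: [-0.2, 0.9, -0.1]
width: 1.002
[-2.23347426e-01  5.09661379e-02 -1.22052879e-01  1.39795152e+00
 -2.20240974e-04  2.73427749e+00] [ 0.47328545 -0.10756732  0.23130885] [[-0.     0.983  0.183]
 [-0.     0.183 -0.983]
 [-1.    -0.     0.   ]] [-0.21767711  0.92900307 -0.13881802]
```

View pics/w1.png

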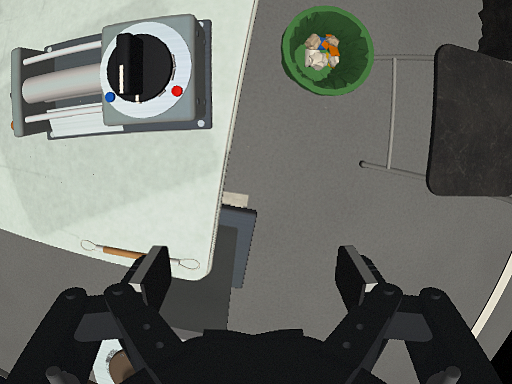

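```bash
python3 -m crank '0 1.3 -3.7 0 1;0 1.3 -3.7 0 1;0 1.2 -3.6 0 1;0 0 0 0 1;0 0 0 0 1'; cat >m.py <<'E'
from h import *
s,M=tool()
print(s["q"].round(3),s["position"])
def marks(n,z=.096):
    c=cap(n);P={}
    for k in("red","blue"):
        q=[]
        for ce,a in blobs(c["image"],k):
            p=onz(c,*ce,z)
            if abs(p[0]-.555)<.05 and abs(p[1]-.02)<.07: q.append((a,ce,p))
        if q: P[k]=max(q,key=lambda t:t[0]); print(k,P[k])
    if len(P)==2:
        r,b=P["red"][2][:2],P["blue"][2][:2]
        m=(r+b)/2;d=r-b;L=np.linalg.norm(d);nn=np.array([-d[1],d[0]])/L
        if nn[0]<0:nn=-nn
        print("L",L,"axis",m+nn*.044*np.cos(.96),"yaw",np.arctan2(nn[1],nn[0]))
    return c
E
python3 - <<'E'
from m import *
c=marks("wrist");cv2.imwrite("pics/w2.png",c["image"][:,:,::-1])
E
```

```text
time_s: 2.42
position: [0.4909, 0.0078, 0.2313]
tcp_rot: [1.072, 1.291, -1.072]
wrist_force: [-1.1, -0.2, -0.0]
width: 1.003
[ 0.016  0.062 -0.111  1.399 -0.     2.973] [0.49087729 0.00778697 0.23127185]
red (91, array([292.10989011, 128.96703297]), array([ 0.55266299, -0.01968525,  0.096     ]))
blue (92, array([216.39130435, 129.2826087 ]), array([0.53935845, 0.0501822 , 0.096     ]))
L 0.07112293604046477 axis [0.57080015 0.01996901] yaw 0.1881725396076357
```

View pics/w2.png

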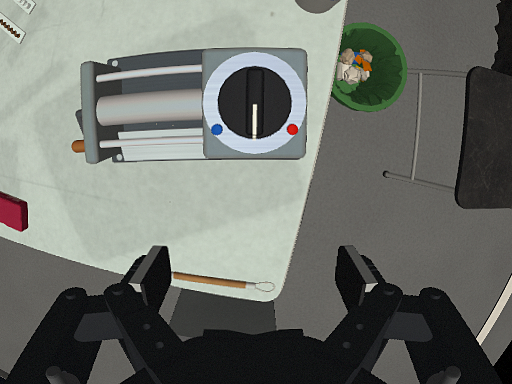

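```bash
python3 - <<'E'
from m import *
c=cap("wrist");i=c["image"];cv2.imwrite("pics/w2z.png",cv2.resize(i[40:165,195:315][...,::-1],None,fx=4.7,fy=4.7,interpolation=cv2.INTER_CUBIC))
g=i.max(2); roi=np.zeros(g.shape,np.uint8);roi[45:160,200:308]=1
d=((g<60)&(roi>0)).astype(np.uint8)
n,l,st,ce=cv2.connectedComponentsWithStats(d);print(st[1:],ce[1:])
w=((g>165)&(roi>0)).astype(np.uint8)
for nm,m,z in(("skirt",d,.1025),("plate",w,.092)):
    cs,_=cv2.findContours(m,cv2.RETR_EXTERNAL,cv2.CHAIN_APPROX_NONE)
    k=max(cs,key=cv2.contourArea)[:,0]; p=np.array([onz(c,*q,z)[:2] for q in k])
    A=np.c_[2*p,np.ones(len(p))];s=np.linalg.lstsq(A,(p**2).sum(1),rcond=None)[0]
    print(nm,s[:2],"r",np.sqrt(s[2]+s[0]**2+s[1]**2),cv2.fitEllipse(k.astype(np.float32)))
E
```

```text
[ 0.015  0.061 -0.111  1.399 -0.     2.973] [0.49091108 0.00748465 0.23133903]
[[ 214   48    7    1    7]
 [ 217   66   74   72 3960]
 [ 306   71    1    1    1]
 [ 306   85    1    1    1]
 [ 207  159   15    1   15]
 [ 267  158    1    1    1]
 [ 277  158    3    1    3]
 [ 281  158    2    1    2]
 [ 284  158    1    1    1]
 [ 286  158    6    1    6]
 [ 297  158    1    1    1]] [[217.          48.        ]
 [253.65580808 101.14318182]
 [306.          71.        ]
 [306.          85.        ]
 [214.         159.        ]
 [267.         158.        ]
 [278.         158.        ]
 [281.5        158.        ]
 [284.         158.        ]
 [288.5        158.        ]
 [297.         158.        ]]
skirt [0.57237894 0.02037211] r 0.029929817779908566 ((253.66629028320312, 100.31788635253906), (67.5986328125, 73.4671859741211), 89.92337799072266)
plate [0.57120571 0.01923655] r 0.047925553216432853 ((254.40830993652344, 101.86975860595703), (99.36029815673828, 102.53086853027344), 129.20761108398438)
```

View pics/w2z.png

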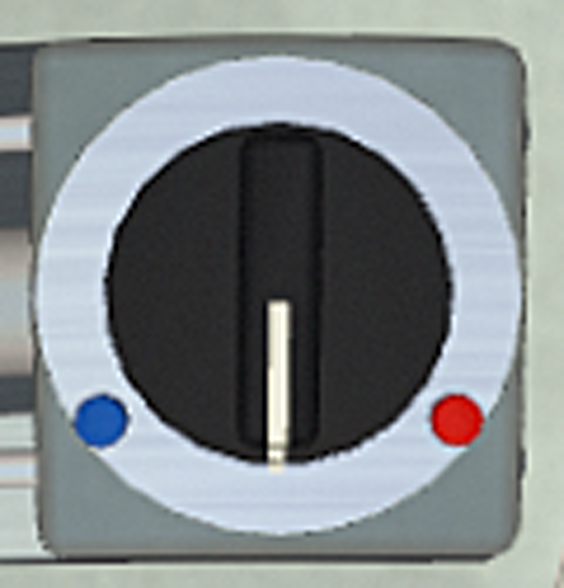

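```bash
python3 -m crank '0 4 0 0 0.6;0 4 0.1 0 0.6;3 0 0 0 0.6;3 0 0 0 0.6;2 0 0 0 0.6;1 0 0 0 0.6;0 0 0 0 0.6'; python3 - <<'E'
from m import *
c=cap("wrist");cv2.imwrite("pics/w3.png",c["image"][:,:,::-1])
c=cap("top");cv2.imwrite("pics/t3.png",cv2.resize(c["image"][130:260,260:400][...,::-1],None,fx=4,fy=4))
E
```

```text
time_s: 3.4
position: [0.5696, 0.0212, 0.141]
tcp_rot: [1.073, 1.291, -1.074]
wrist_force: [-0.2, 0.3, 0.2]
width: 0.597
[ 0.037  0.225 -0.118  1.229 -0.     2.996] [0.56961455 0.02120402 0.14101261]
```

View pics/w3.png

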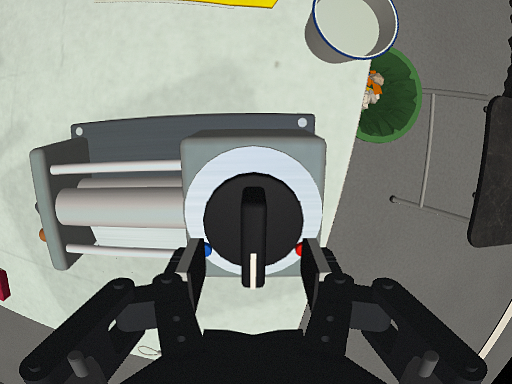

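```bash
python3 - <<'E'
from m import *
c=cap("wrist")
i=c["image"];cv2.imwrite("pics/w3z.png",cv2.resize(i[130:300,180:330][...,::-1],None,fx=3.5,fy=3.5,interpolation=cv2.INTER_CUBIC))
a=onz(c,253.5,187,.138);b=onz(c,253,288,.138);print(a,b,(a+b)/2,np.linalg.norm(a-b))
t=M.T@((a+b)/2-s["position"]);print(t)
E
```

```text
[ 0.038  0.224 -0.116  1.229  0.     2.996] [0.57033052 0.02160341 0.1422257 ]
[0.60576663 0.02667359 0.138     ] [0.54406318 0.01556581 0.138     ] [0.5749149 0.0211197 0.138    ] 0.06269528792089786
[0.00423146 0.00441398 0.00131097]
```

View pics/w3z.png

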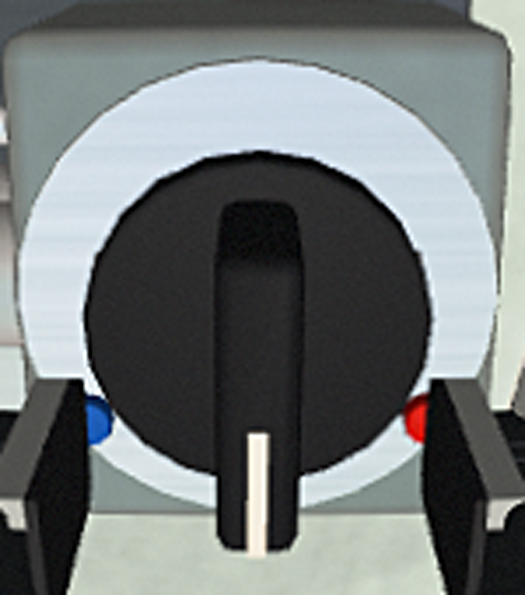

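```bash
python3 - <<'E'
from m import *
c=cap("wrist")
a=onz(c,254,204.9,.138);b=onz(c,253.2,287.2,.138);print(a,b,(a+b)/2,np.linalg.norm(a-b))
t=M.T@((a+b)/2-s["position"]);print(t)
E
```

```text
[ 0.038  0.224 -0.116  1.229 -0.     2.996] [0.57051108 0.02168817 0.14243282]
[0.59624754 0.02474838 0.138     ] [0.54469315 0.01565364 0.138     ] [0.57047034 0.02020101 0.138     ] 0.052350453704137115
[ 0.00443268 -0.00031914  0.00145351]
```

```bash
python3 -m crank '1.5 0 0.1 0 0.6;1 0 0 0 0.6;0.7 0 0 0 0.6;0 0 0 0 0.4;0 0 0 0 0.3;0 0 0 0 0.3' 30; python3 -c "
from rig import state;s=state();print(s['wrist_force'],s['position'],s['width'])"
```

```text
time_s: 4.35
position: [0.5704, 0.021, 0.1097]
tcp_rot: [1.073, 1.29, -1.072]
wrist_force: [0.8, -0.1, -0.2]
width: 0.3
[ 0.81170447 -0.06135553 -0.24997563] [0.57038074 0.02095996 0.10970079] 0.3003482558909326
```

```bash
python3 -m crank '0 0 0 0 0.22;0 0 0 0 0.19;0 0 0 0 0.16;0 0 0 0 0.1;0 0 0 0 0;0 0 0 0 0' 30; python3 -c "
from rig import state
for k in range(1):s=state();print(s['wrist_force'],s['ft_torque'],s['position'],s['width'])"
```

```text
time_s: 5.1
position: [0.5701, 0.0211, 0.1095]
tcp_rot: [1.073, 1.291, -1.072]
wrist_force: [-0.2, 2.1, 2.8]
width: 0.161
[-0.23044312  2.09887729  2.83708384] [ 0.42624158  0.2112104  -0.00138915] [0.57010984 0.02112285 0.10949575] 0.16123177063748748
```

```bash
python3 -m crank '-0.2 0 0 0 0;-0.2 0 0 0 0;-0.2 0 0 0 0;0 0 0 0 0' ; python3 -m crank '-0.2 0 0 0 0;-0.2 0 0 0 0;-0.1 0 0 0 0;0 0 0 0 0'; python3 -c "
from rig import state
for k in range(1):s=state();print(s['wrist_force'],s['ft_torque'],s['position'],s['width'])"
```

```text
time_s: 5.6
position: [0.5701, 0.0211, 0.1153]
tcp_rot: [1.073, 1.291, -1.073]
wrist_force: [1.0, 3.4, -3.0]
width: 0.157
time_s: 6.1
position: [0.5701, 0.0211, 0.1205]
tcp_rot: [1.073, 1.291, -1.072]
wrist_force: [0.7, 3.7, -2.8]
width: 0.157
[ 0.68188807  3.6591987  -2.83921215] [ 0.88274717 -0.16925779  0.01931913] [0.57007329 0.02105791 0.1205319 ] 0.15671881205457383
```

```bash
python3 -m crank '0 0 0 -0.06 0;0 0 0 -0.1 0;0 0 0 -0.1 0;0 0 0 0 0'; python3 -c "
from rig import state
for k in range(1):s=state();print(s['wrist_force'],s['ft_torque'],s['position'],s['width'])"
```

```text
time_s: 6.6
position: [0.57, 0.0213, 0.1205]
tcp_rot: [0.877, 1.388, -0.876]
wrist_force: [0.9, 5.7, -2.2]
width: 0.16
[ 0.90194824  5.65301643 -2.2010698 ] [ 1.12310153 -0.02278661  0.05140083] [0.5699977  0.0213042  0.12054343] 0.15965994909693046
```

```bash
python3 -m crank '0 0.02 -0.045 0 0;0 0 0 0 0'; python3 -m crank '0 0 0 -0.1 0;0 0 0 -0.1 0;0 0 0 -0.1 0;0 0 0 -0.1 0;0 0 0 -0.1 0;0 0 0 -0.1 0;0 0 0 -0.1 0;0 0 0 0 0'; python3 - <<'E'
from m import *
print(s['wrist_force'],s['ft_torque'],s['width'],"jaw yaw",np.arctan2(M[1,2],M[0,2]),"dial turn",np.arctan2(M[1,2],M[0,2])+np.pi/2-.187)
c=marks("wrist");cv2.imwrite("pics/w4.png",c["image"][:,:,::-1])
c=cap("top");cv2.imwrite("pics/t4.png",cv2.resize(c["image"][130:260,260:400][...,::-1],None,fx=4,fy=4))
E
```

```text
time_s: 6.85
position: [0.57, 0.0214, 0.1205]
tcp_rot: [0.877, 1.387, -0.877]
wrist_force: [0.5, 4.2, -0.4]
width: 0.161
time_s: 7.85
position: [0.5695, 0.0219, 0.1205]
tcp_rot: [0.335, 1.546, -0.334]
wrist_force: [-1.8, 6.3, 1.0]
width: 0.153
[ 3.800e-02  2.320e-01 -1.550e-01  1.185e+00  1.000e-03  2.035e+00] [0.56949425 0.02193486 0.1205141 ]
[-1.7920601   6.33759431  0.9821487 ] [1.26860484 0.48827722 0.04815243] 0.15308955296711477 jaw yaw -0.4263226897285366 dial turn 0.9574736370663599
blue (214, array([186.31308411, 208.15420561]), array([0.54039372, 0.05170904, 0.096     ]))
```

View pics/w4.png

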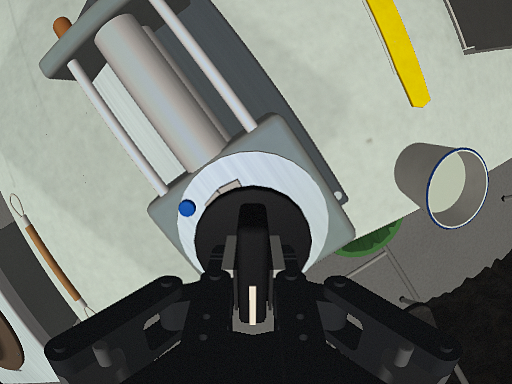

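```bash
python3 -m crank '0 0.09 -0.04 0 0;0 0 0 0 0'; python3 -m crank '0.2 0 0 0 0;0.15 0 0 0 0;0 0 0 0 0'; python3 -m crank '0.05 0 0 0 0;0 0 0 0 0';python3 -m crank '0.05 0 0 0 0;0 0 0 0 0'
```

```text
time_s: 8.2
position: [0.5695, 0.0221, 0.1205]
tcp_rot: [0.335, 1.545, -0.336]
wrist_force: [-4.1, 2.4, 3.1]
width: 0.157
time_s: 8.57
position: [0.5695, 0.0221, 0.1163]
tcp_rot: [0.334, 1.546, -0.336]
wrist_force: [-6.0, 0.8, -0.0]
width: 0.158
time_s: 8.82
position: [0.5695, 0.0221, 0.1161]
tcp_rot: [0.334, 1.546, -0.336]
wrist_force: [-5.4, 0.6, 1.3]
width: 0.161
time_s: 9.07
position: [0.5696, 0.0222, 0.1158]
tcp_rot: [0.334, 1.545, -0.336]
wrist_force: [-5.6, 1.7, 2.7]
width: 0.16
```

```bash
python3 -m crank '0.05 0 0 0 0;0 0 0 0 0'; python3 -m crank '0.05 0 0 0 0;0 0 0 0 0';python3 -m crank '0.05 0 0 0 0;0 0 0 0 0'
```

```text
time_s: 9.32
position: [0.5696, 0.0222, 0.1156]
tcp_rot: [0.334, 1.545, -0.336]
wrist_force: [-7.4, 0.1, 4.5]
width: 0.157
time_s: 9.57
position: [0.5696, 0.0221, 0.1153]
tcp_rot: [0.334, 1.545, -0.336]
wrist_force: [-6.7, 0.9, 6.2]
width: 0.161
time_s: 9.82
position: [0.5696, 0.0222, 0.1151]
tcp_rot: [0.335, 1.545, -0.335]
wrist_force: [-7.3, 0.5, 7.9]
width: 0.155
```

```bash
python3 -m crank '-0.2 0 -0.05 0 0;-0.2 0 0 0 0;0 0 0 0 0'; python3 - <<'E'
from m import *
c=cap("wrist");cv2.imwrite("pics/w5.png",cv2.resize(c["image"][130:290,160:360][...,::-1],None,fx=3.7,fy=3.7,interpolation=cv2.INTER_CUBIC))
c=cap("scene");cv2.imwrite("pics/s5.png",cv2.resize(c["image"][130:200,230:320][...,::-1],None,fx=8,fy=8,interpolation=cv2.INTER_CUBIC))
E
```

```text
time_s: 10.2
position: [0.5695, 0.0222, 0.1179]
tcp_rot: [0.334, 1.545, -0.336]
wrist_force: [-2.4, -1.1, -3.4]
width: 0.159
[ 3.900e-02  2.330e-01 -1.590e-01  1.179e+00 -1.000e-03  2.037e+00] [0.56950714 0.02219908 0.1178725 ]
```

View pics/w5.png

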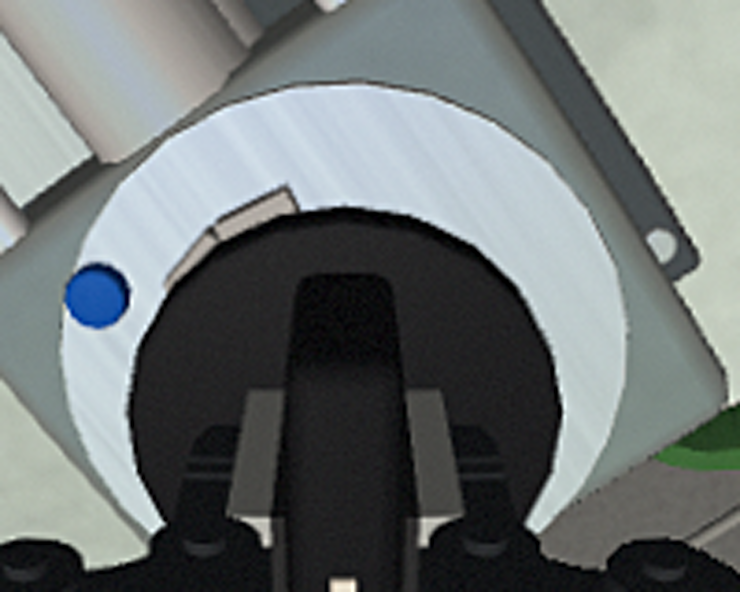

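View pics/s5.png

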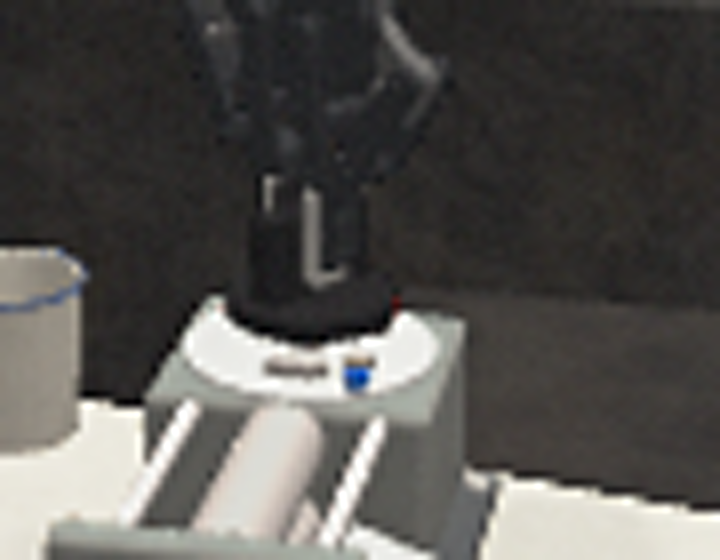

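```bash
python3 -m crank '-0.05 0 0 0 0;0 0 0 -0.06 0;0.25 0 0 0 0;0.2 0 0 0 0;0.05 0 0 0 0;0 0 0 0 0'
```

```text
time_s: 11.05
position: [0.5695, 0.0222, 0.1145]
tcp_rot: [0.288, 1.551, -0.289]
wrist_force: [-6.4, -3.3, 0.2]
width: 0.158
```

```bash
python3 -m crank '-0.3 0 0 0 0;-0.2 0 0 0 0;0 0 0 -0.06 0;0.25 0 0 0 0;0.2 0 0 0 0;0.05 0 0 0 0;0 0 0 0 0'
```

```text
time_s: 11.92
position: [0.5694, 0.0223, 0.1144]
tcp_rot: [0.241, 1.557, -0.242]
wrist_force: [-5.0, -4.3, 0.4]
width: 0.156
```

```bash
python3 -m crank '0.05 0 0 0 0;0 0 0 0 0' 60;  python3 -m crank '0.05 0 0 0 0;0 0 0 0 0'; python3 -m crank '0.05 0 0 0 0;0 0 0 0 0'
```

```text
time_s: 12.18
position: [0.5694, 0.0223, 0.114]
tcp_rot: [0.241, 1.557, -0.242]
wrist_force: [-5.4, -3.7, 1.5]
width: 0.148
time_s: 12.42
position: [0.5694, 0.0223, 0.1135]
tcp_rot: [0.241, 1.557, -0.242]
wrist_force: [-6.2, -3.8, 0.6]
width: 0.151
time_s: 12.68
position: [0.5694, 0.0223, 0.113]
tcp_rot: [0.241, 1.557, -0.242]
wrist_force: [-6.3, -2.8, 1.7]
width: 0.149
```

```bash
python3 -m crank '0.05 0 0 0 0;0 0 0 0 0';  python3 -m crank '0.05 0 0 0 0;0 0 0 0 0'; python3 -m crank '0.05 0 0 0 0;0 0 0 0 0'; python3 - <<'E'
from m import *
c=cap("wrist");cv2.imwrite("pics/w6.png",cv2.resize(c["image"][130:290,160:360][...,::-1],None,fx=3.7,fy=3.7,interpolation=cv2.INTER_CUBIC))
E
```

```text
time_s: 12.92
position: [0.5694, 0.0223, 0.1125]
tcp_rot: [0.241, 1.557, -0.242]
wrist_force: [-6.3, -3.1, 1.2]
width: 0.155
time_s: 13.18
position: [0.5694, 0.0223, 0.112]
tcp_rot: [0.241, 1.557, -0.242]
wrist_force: [-6.7, -3.6, 1.5]
width: 0.154
time_s: 13.42
position: [0.5694, 0.0223, 0.1115]
tcp_rot: [0.241, 1.557, -0.242]
wrist_force: [-4.9, -4.0, 1.2]
width: 0.154
[ 3.900e-02  2.350e-01 -1.710e-01  1.165e+00 -1.000e-03  1.918e+00] [0.56943004 0.02231084 0.11150197]
```

View pics/w6.png

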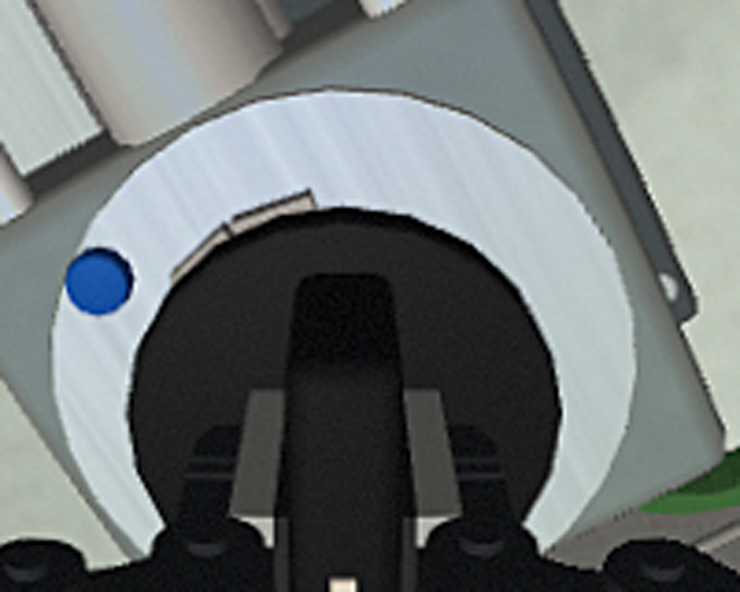

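```bash
python3 -m crank '0.05 0 0 0 0;0 0 0 0 0';  python3 -m crank '0.05 0 0 0 0;0 0 0 0 0'; python3 -m crank '0.05 0 0 0 0;0 0 0 0 0';python3 -m crank '0.05 0 0 0 0;0 0 0 0 0'; python3 -c "
from rig import state
s=state();print(s['wrist_force'],s['ft_torque'])"
```

```text
time_s: 13.72
position: [0.5694, 0.0223, 0.111]
tcp_rot: [0.241, 1.557, -0.242]
wrist_force: [-5.9, -3.8, 1.4]
width: 0.154
time_s: 13.98
position: [0.5694, 0.0223, 0.1105]
tcp_rot: [0.241, 1.557, -0.242]
wrist_force: [-6.0, -3.8, 1.4]
width: 0.15
time_s: 14.22
position: [0.5694, 0.0223, 0.11]
tcp_rot: [0.241, 1.557, -0.242]
wrist_force: [-6.4, -3.5, 1.5]
width: 0.148
time_s: 14.48
position: [0.5694, 0.0223, 0.1096]
tcp_rot: [0.241, 1.557, -0.242]
wrist_force: [-6.7, -3.8, 1.9]
width: 0.153
[-6.73488951 -3.84302263  1.87670682] [-0.79081199  1.35914074  0.10153081]
```

```bash
python3 -m crank '0.05 0 0 0 0;0 0 0 0 0';  python3 -m crank '0.05 0 0 0 0;0 0 0 0 0'; python3 -m crank '0.05 0 0 0 0;0 0 0 0 0'
```

```text
time_s: 14.72
position: [0.5694, 0.0223, 0.1096]
tcp_rot: [0.241, 1.557, -0.242]
wrist_force: [-7.6, -4.2, 4.8]
width: 0.153
time_s: 14.98
position: [0.5694, 0.0223, 0.1095]
tcp_rot: [0.241, 1.556, -0.242]
wrist_force: [-8.3, -2.9, 7.7]
width: 0.156
time_s: 15.22
position: [0.5695, 0.0223, 0.1095]
tcp_rot: [0.241, 1.556, -0.241]
wrist_force: [-9.6, -3.4, 10.9]
width: 0.153
```

```bash
python3 -m crank '-0.1 0 0 0 0;0 0 0 0 0.25;0 0 0 0 0.4;0 0 0 0 0.6;0 0 0 0 0.6;0 0 0 0 0.6'; python3 -m crank '-1.5 0 0 0 0.6;-3 0 0 0 0.6;-4 0 0 0 0.6;-4 0 0 0 0.6;0 -4 0 0 0.6;0 -4 0 0 0.6;0 0 0 0 0.6;0 0 0 0 0.6'; python3 - <<'E'
from m import *
c=marks("wrist");cv2.imwrite("pics/w7.png",c["image"][:,:,::-1])
c=marks("top");cv2.imwrite("pics/t7.png",cv2.resize(c["image"][150:240,240:365][...,::-1],None,fx=6,fy=6,interpolation=cv2.INTER_CUBIC))
c=cap("scene");cv2.imwrite("pics/s7.png",cv2.resize(c["image"][140:230,225:315][...,::-1],None,fx=6,fy=6,interpolation=cv2.INTER_CUBIC))
E
```

```text
time_s: 15.98
position: [0.5697, 0.0227, 0.1083]
tcp_rot: [0.241, 1.557, -0.241]
wrist_force: [-0.2, -0.0, 0.3]
width: 0.596
time_s: 16.98
position: [0.5457, -0.0535, 0.2341]
tcp_rot: [0.242, 1.556, -0.241]
wrist_force: [0.3, -0.3, -0.4]
width: 0.605
[-0.098  0.17   0.018  1.418  0.     1.78 ] [ 0.54569271 -0.05347552  0.23405987]
red (88, array([246.90909091, 148.75      ]), array([ 0.55272636, -0.01977266,  0.096     ]))
blue (91, array([210.62637363,  83.58241758]), array([0.53962744, 0.05036388, 0.096     ]))
L 0.07134925328376228 axis [0.57098287 0.01992845] yaw 0.18463609110449208
red (8, array([349.875, 196.125]), array([ 0.54953727, -0.01759881,  0.096     ]))
blue (12, array([320.5, 202.5]), array([0.53625754, 0.05345537, 0.096     ]))
L 0.07228448903747775 axis [0.56770278 0.0225643 ] yaw 0.1847641416370269
```

View pics/w7.png

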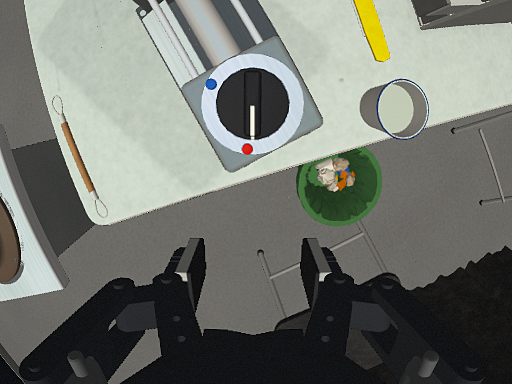

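View pics/s7.png

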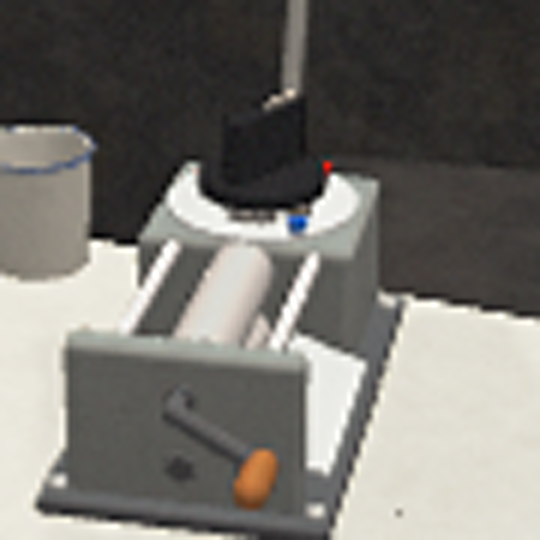

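View pics/t7.png

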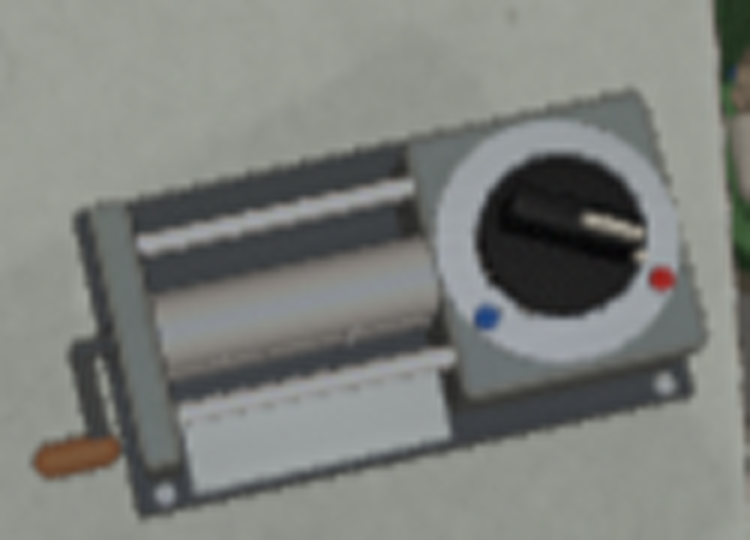

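```bash
python3 - <<'E'
import cv2,numpy as np
from h import *
a=cv2.imread("pics/scene0.png");b=cv2.cvtColor(cap("scene")["image"],cv2.COLOR_RGB2BGR)
for n,i in(("start",a),("now",b)):
    g=i.max(2).astype(float)
    out=[]
    for u in (262,264,266,268,270,272):
        col=g[150:182,u]; # subpixel dark->light crossing at the lower skirt rim
        k=np.where((col[:-1]<100)&(col[1:]>=100))[0]
        out.append([round(150+j+(100-col[j])/(col[j+1]-col[j]),2) for j in k])
    print(n,out)
d=cv2.absdiff(a,b).max(2)>25
ys,xs=np.where(d[:, :400]);print("diff bbox",xs.min(),xs.max(),ys.min(),ys.max())
c=cap("wrist");i=c["image"];g=i.max(2);roi=np.zeros(g.shape,np.uint8);roi[55:150,205:305]=1
d=((g<60)&(roi>0)).astype(np.uint8)
k=max(cv2.findContours(d,cv2.RETR_EXTERNAL,cv2.CHAIN_APPROX_NONE)[0],key=cv2.contourArea);print(cv2.fitEllipse(k))
print(state()["time_s"])
E
```

```text
start [[np.float64(174.08)], [np.float64(174.63)], [np.float64(174.71)], [np.float64(174.88)], [np.float64(156.42), np.float64(176.07)], [np.float64(174.56)]]
now [[np.float64(174.07)], [np.float64(176.05)], [np.float64(174.72)], [np.float64(174.9)], [np.float64(155.46), np.float64(176.07)], [np.float64(174.56)]]
diff bbox 264 308 0 175
((252.63552856445312, 102.20594024658203), (67.34967041015625, 72.67654418945312), 90.75436401367188)
17.225
```

```bash
python3 -c "
from rig import finish_job
print(finish_job())"
```

```text
the job is handed in; nothing more can be done
None
```

The dial is pushed fully home in the locking hole by the red marker. I handed the job in at about 17 s with the gripper open and well clear.

**What I did**
- I gripped the bar, pulled the dial up 11 mm and turned it counter-clockwise to the marker (0.96 rad).
- There, light pressure stopped at the plate, or possibly the hole's edge, 5 to 6 mm above home. The wrist force reached about 8 N, so I eased up.
- I tried two small steps further. At 1.02 rad it also went down easily, but I didn't follow it through. At about 1.08 rad it slid down with 1 to 2 N.
- It stopped firmly at the same tool height as at the start. I pressed there with at most 11 N at the wrist.
- I then eased off, let go and backed away.

**Final checks**
- **Home:** in the scene view the skirt's lower rim matches the start picture to 0.03 pixel in five of six columns. The sixth differed by 1.4 pixels, which I took for an edge effect and did not look into.
- **Pointer:** it stands about 0.12 rad past the red marker, within the stated 0.35 rad.
- **Bystanders:** apart from the arm itself, the scene view changed only around the dial.

**Loose ends**
- The top and wrist cameras disagreed by about 4 mm on the dial's axis. I relied on the wrist camera and on the forces felt.
- Sideways force on the bar rose to roughly 10 N at most, because the gripper was slightly off the dial's axis.

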